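# Stand the gauge plugs in their stand and swing the keeper shut

### The arm

A 6-joint arm with a two-finger parallel gripper is mounted at the origin on the work surface. World frame = base frame: x ahead of the robot, y to its left, z up, the work surface at z = 0. Lengths are in m, angles in rad, forces in N, time in s.
With the tool pointing down it reaches from about 0.25 to 0.8 m from the base axis. Payload 3.9 kg.
Tool frame: the origin (TCP) lies at the very end of the fingers, on their centre line; the grasp point (between the pads) lies 19 mm behind it; z points along the fingers, y is the line along which they close (so a half turn about z gives the same grasp; the last joint's range is limited). The gripper opens to 85 mm and grips with 20 to 120 N. Pads are 22 mm wide; open, the fingers measure 114 mm over their backs; the gripper's body (76 mm by 85 mm) begins 54 mm behind the grasp point. The pads swing forward as they close: fully open they stand 13 mm farther back than shut.
Start: joints at [1.165, 0.26, -0.138, 1.173, 0, 1.571], TCP at [0.207, 0.482, 0.231] pointing down, gripper open.
Joint ranges: [-2.78, 2.78], [-0.83, 1.72], [-1.28, 1.37], [-1.9, 2.12], [-1.57, 1.48], [-3.14, 3.14]. Speed limits (rad/s): [2.57, 2.57, 3.14, 3.14, 3.14, 3.14].

### API

Orientations are given as [roll, pitch, yaw] about the fixed x, y, z axes, in that order (R = Rz(yaw) Ry(pitch) Rx(roll)).
In Python, from workcell import r gives the robot as it stands. The module is installed in compiled form; this text tells all that it offers.
- The arm moves only by the tool apply_moves, never from a script. Its argument "commands" is one flat list of numbers, 7 for each row, row after row: the closure in counts, from 0 (fully open) to 255 (shut), then the shift along the tool's x, y, z in mm, then the turn, a rotation vector about the tool's x, y, z in degrees. A call has exactly 10 rows; each row is the pose to reach, as a shift and turn from the pose commanded when the call began, along the tool's axes at that moment; what a row does not reach only later rows make up. A row lasts 1/10 s, in which the tool goes at most 50 mm and 8.59 degrees, less where a joint would pass 70% of its speed; a pose out of reach is approached as far as the arm can. A call with a gripper value outside its range is refused whole. The fingers move at their own pace and stop on an object; "squeeze" is the grip in N (left out, the last holds). Time passes only in rows, so rows that repeat a pose let the fingers close, or fill a call up. It gives the time, the measured TCP pose, the force, the opening and the grip force at its end, in the units of the state.
- r.get_state(): the state, without advancing time (a new reading comes with each control period).
- r.read_camera(name): name is "side" or "top"; returns the picture (420x560x3 uint8, red, green, blue); there is no depth.
- r.get_calibration(name): a dict with "intrinsics" (3x3 intrinsics, pixels), "R" (3x3) and "t" (3): a world point X has camera coordinates R X + t. Camera axes: x right, y down, z forward; pixel columns grow to the right and rows downward; lengths in m; the calibration is good to about 2 mm. A picture is of the moment at which its call begins. get_calibration takes no time and is no camera call.
- r.hand_in(): hands the job in; it is judged then, once.
The state is a dict: "t": time; "joints": joint angles; "qvel": joint speeds; "effort": joint torques, N m; "tool_pos": TCP position; "tool_rot": TCP orientation; "ft_force": force on the tool from outside, world axes, zero at the start; "moment": the same for the moment, N m; "grip_width": opening from 0.0 (shut) to 1.0 (fully open); "finger_force": force on a finger pad.
Only numpy, scipy, OpenCV 4.12 (cv2) and the standard library are available. Lean on these libraries where they do the work, as an engineer would, in place of code of your own. Each camera call takes 0.05 s, during which the arm holds its last target. There are 200 camera calls.

### The job

Take the two brass gauge plugs off the sloped chute and stand each one upright, thick head down and fully home, in the cup of the grey stand that fits it: the thick plug in the wide cup, the slim plug in the narrow cup. Then turn the winged handle between the cups clockwise as far as it goes, so that the keeper's arms point at both plugs, and let go. Leave the steel drift pin, the aluminium gauge case and the bronze bushing as they are.

Things in the scene. Friction and masses are not known exactly. Their poses are not given: they have to be found in the camera images.
- chute: Fixed sheet-metal chute on four legs, 184 mm wide, falling to its own -x at 35 degrees into a tin bin (40 mm high, reaching x=-180 mm). Origin on the bench under it. Three pairs of rails along the slope at y=-55, 0, +55 mm (10 mm high, 14 mm gap) carry the two plugs and the drift pin in any order. Each lies foot down the slope at the gate, its upper end in free air past the upper edge.
- large_plug: The thick brass gauge plug, loose, 0.18 to 0.28 kg. Origin: centre of the flat foot of its head; z axis along the plug towards the handle's end. Head 30 mm in diameter from z=0 to 50 mm with two black O-rings; handle a plain 10 mm rod from z=50 to 130 mm. Starts lying on the chute, handle up the slope (z axis 35 degrees above level). Balance point about z=30 mm.
- small_plug: The slim brass gauge plug, loose, 0.10 to 0.17 kg. As the thick one (foot origin, z axis to the handle's end, head 50 mm long, handle a 10 mm rod from z=50 to 130 mm), but its head is 22 mm in diameter. Balance point about z=34 mm.
- stand: Fixed grey stand, base plate 95 (x) by 175 (y) by 8 mm; origin under its middle, z up. Carries the wide cup at y=+58, the narrow cup at y=-56 mm, and at its middle the keeper spindle with its winged handle. Cup rims at z=63 mm. The top of a plug fully home is at z=143 mm.
- large_cup (a point): Centre of the inner floor of the wide cup (bore 36 mm, wall 4 mm, 50 mm deep, floor 13 mm above the bench), axes as the stand's.
- small_cup (a point): Centre of the inner floor of the narrow cup (bore 28 mm, wall 4 mm, 50 mm deep, floor 13 mm above the bench), axes as the stand's. The thick plug does not go in.
- wing (a point): Middle of the winged handle's upright blade, on its vertical turning axis, 106 mm above the bench. Blade 68 mm long (this point's x), 8 mm thick (y), 28 mm high (92 to 120 mm above the bench). On the same spindle below it the keeper, a flat bar parallel to the blade, arms reaching 47 mm from the axis, 68 to 73 mm above the bench.
- keeper (a joint): Turn of handle and keeper, rad, growing clockwise seen from above; stops at 0 and 1.57. 0: blade and arms along the stand's x, cups free; 1.57: arms along the stand's y, over the edges of both plugs' heads. Starts between 0 and 0.3, light friction, stays where left.
- drift_pin: Steel drift pin lying on the chute, loose, 0.2 kg: 20 mm thick for 70 mm from its foot (origin), then tapering to 9 mm at its end, 140 mm long along its z axis. To be left alone.
- gauge_case: Shut grey aluminium gauge case, loose, 87 by 132 by 41 mm, origin under its middle, on the bench beyond the stand. To be left alone.
- bushing: Bronze bushing, loose ring 38 mm in diameter and 38 mm high, origin at its underside, on the bench between the stand and the robot. To be left alone.
- gate (a point): Middle of the chute's surface at the gate, a 26 mm high lip across the slope, 65 mm above the bench; axes as the chute's. The feet of plugs and pin lie against it or within 7 mm. The surface runs 72 mm up the slope from here (to 106 mm above the bench); side rims 26 mm high.

How it is judged:
On the way:
1. both plugs stand fully home in their own cups while the keeper is still open (horizontal distance between large_plug and large_cup below 0.008 m and z of large_plug in the frame of large_cup below 0.006 m and angle between each of large_plug, small_plug's own z axis and vertical below 0.25 rad and horizontal distance between small_plug and small_cup below 0.008 m and z of small_plug in the frame of small_cup below 0.006 m and value of joint keeper below 0.8 rad), for 0.2 s.
At the end, for the whole second after the job is handed in: Thick plug in the wide cup and slim plug in the narrow cup, each head down with its foot within 6 mm of the cup's floor and 8 mm of its axis, within 0.25 rad of upright and at rest; the keeper turned to at least 1.35 rad (horizontal distance between large_plug and large_cup below 0.008 m and z of large_plug in the frame of large_cup below 0.006 m and angle between each of large_plug, small_plug's own z axis and vertical below 0.25 rad and horizontal distance between small_plug and small_cup below 0.008 m and z of small_plug in the frame of small_cup below 0.006 m and linear speed of each of large_plug, small_plug below 0.03 m/s and value of joint keeper above 1.35 rad); the robot touches nothing.
It fails at once if the drift pin is displaced by more than 20 mm (distance of drift_pin from where it was at the start of the episode above 0.02 m).
It fails at once if the gauge case is displaced by more than 20 mm (distance of gauge_case from where it was at the start of the episode above 0.02 m).
It fails at once if the bushing is displaced by more than 20 mm (distance of bushing from where it was at the start of the episode above 0.02 m).
It also fails if it takes over 70 s, if anything falls off the work surface, if the arm or the gripper's body presses on something with over 40 N, if the wrist force passes 120 N, or if a joint passes its speed limit or range.

## Working session

There is one attempt and no reset: what is moved stays moved. The work goes in short steps, Python scripts to look and compute and a tool call to move; the robot and the scene stay as the last step left them, time stands still between calls to the robot, and variables do not carry over. Pictures are saved under pics/ and viewed, at most 10 in all, crops included, and the job is handed in when it is done.

Besides the shell and the picture viewer there is one more tool, called after ">>>" as name(argument=value, ...) on one line, values as JSON. apply_moves: Moves the arm, as the interface text tells. Its arguments: {"type":"object","properties":{"commands":{"type":"array","items":{"type":"number"}},"squeeze":{"type":"number"}},"required":["commands"]}

```bash
mkdir -p pics; python3 - <<'E'
from workcell import r
import cv2,numpy as np
np.set_printoptions(precision=4,suppress=True)
for n in("side","top"):
    cv2.imwrite(f"pics/{n}0.png",r.read_camera(n)[:,:,::-1])
    c=r.get_calibration(n);print(n,c["intrinsics"],c["R"],c["t"],-c["R"].T@c["t"])
print(r.get_state())
E
```

```text
side [[414.4233   0.     271.4775]
 [  0.     414.4233 213.5543]
 [  0.       0.       1.    ]] [[ 0.9709 -0.2388 -0.0177]
 [-0.1899 -0.7226 -0.6646]
 [ 0.146   0.6486 -0.747 ]] [-0.5603  0.1691  0.9206] [ 0.4417 -0.6088  0.7901]
top [[539.9781   0.     280.2705]
 [  0.     539.9781 206.0142]
 [  0.       0.       1.    ]] [[-0.0727 -0.9973  0.0038]
 [-0.9726  0.0701 -0.2215]
 [ 0.2207 -0.0198 -0.9752]] [0.0124 0.5748 1.203 ] [ 0.2945 -0.0042  1.3004]
{'t': 0.1, 'joints': array([ 1.165 ,  0.2606, -0.1392,  1.1727, -0.    ,  1.5708]), 'qvel': array([ 0.0006,  0.0002,  0.0018, -0.0007,  0.0003, -0.0007]), 'effort': array([ -0.0005, -40.6508,  25.4528,   0.0101,  -0.0001,  -0.    ]), 'tool_pos': array([0.207 , 0.4818, 0.2305]), 'tool_rot': array([-3.1398,  0.    ,  2.7358]), 'ft_force': array([ 0.9001, -0.1283, -0.3065]), 'moment': array([ 0.0018,  0.0211, -0.0206]), 'finger_force': 0.0, 'grip_width': 1.000837795903602}
```

View pics/side0.png

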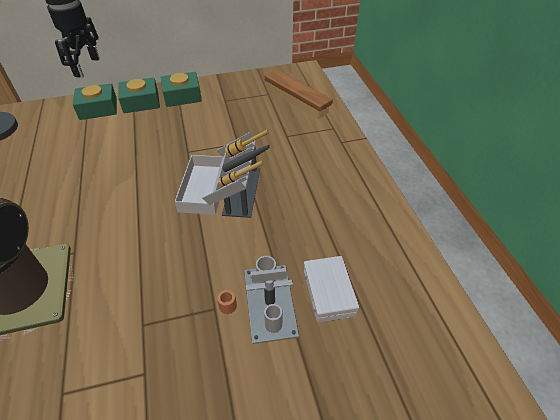

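View pics/top0.png

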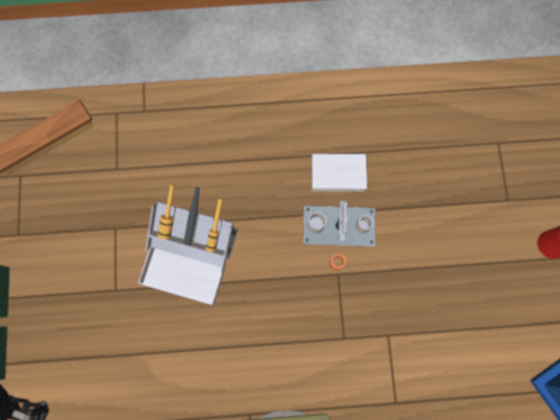

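The side view shows the chute near (235,165) and the stand near (270,300). In the top view the thick plug is at about (166,225) and the slim one at (213,235), with the pin between them. The wide cup is at (317,222), the narrow cup at (364,225) and the wing at (343,220).

```bash
cat > h.py <<'E'
import cv2,numpy as np
from workcell import r
from scipy.spatial.transform import Rotation as Ro
np.set_printoptions(precision=4,suppress=True)
C={n:r.get_calibration(n) for n in("side","top")}
def ray(n,p):
    c=C[n];d=c["R"].T@np.linalg.solve(c["intrinsics"],[p[0],p[1],1.]);return -c["R"].T@c["t"],d/np.linalg.norm(d)
def onz(n,p,z):
    o,d=ray(n,p);return o+d*(z-o[2])/d[2]
def tri(ps,pt):
    o1,d1=ray("side",ps);o2,d2=ray("top",pt)
    s=np.linalg.lstsq(np.c_[d1,-d2],o2-o1,rcond=None)[0]
    a=o1+d1*s[0];b=o2+d2*s[1];return (a+b)/2,np.linalg.norm(a-b)
def proj(n,X):
    c=C[n];q=c["intrinsics"]@(c["R"]@np.asarray(X,float)+c["t"]);return q[:2]/q[2]
E
python3 - <<'E'
from h import *
t=cv2.imread("pics/top0.png");s=cv2.imread("pics/side0.png")
a=cv2.resize(t[175:265,130:390],None,fx=3,fy=3,interpolation=2)
b=cv2.resize(s[120:225,170:300],None,fx=3,fy=3,interpolation=2);c=cv2.resize(s[245:350,215:345],None,fx=3,fy=3,interpolation=2)
cv2.imwrite("pics/crop0.png",np.vstack([a,np.hstack([b,c])]))
for n,im,(x0,y0,x1,y1) in(("top",t,(130,170,240,265)),("side",s,(190,120,280,215))):
    m=cv2.inRange(cv2.cvtColor(im,cv2.COLOR_BGR2HSV),(12,150,120),(32,255,255));k=np.zeros_like(m);k[y0:y1,x0:x1]=m[y0:y1,x0:x1]
    N,L,S,_=cv2.connectedComponentsWithStats(k)
    for i in range(1,N):
        if S[i,4]>8:
            p=np.argwhere(L==i)[:,::-1];mu=p.mean(0);u=np.linalg.svd(p-mu,full_matrices=False)[2][0];q=(p-mu)@u
            print(n,S[i],mu,mu+u*q.min(),mu+u*q.max())
E
```

```text
top [162 185  12  39 110] [168.5182 209.1273] [172.0229 185.0033] [166.5337 222.787 ]
top [210 199  12  38  84] [216.381  219.7024] [220.8598 198.9697] [212.9556 235.5584]
top [163 225   8  10  45] [167.2667 229.6889] [169.4448 225.2166] [165.1452 234.0448]
top [163 236   6   2   9] [165.6667 236.4444] [163.0204 236.5435] [168.0134 236.3566]
top [211 238   5   9  27] [213.4074 242.3704] [214.6259 237.8981] [212.3896 246.1061]
top [209 248   5   3   9] [211.5556 249.2222] [213.0106 249.2095] [209.0021 249.2446]
side [237 131  32  19  76] [249.9079 141.0658] [267.7768 130.6182] [238.0122 148.0209]
side [230 147   8   7  32] [233.3438 150.2812] [236.2656 149.1323] [230.203  151.5162]
side [225 149   5   7  14] [227.     152.5714] [224.73   149.1808] [228.7417 155.1729]
side [231 162  31  18  77] [244.8052 171.2078] [261.3407 162.659 ] [231.1407 178.2722]
side [223 178   8   6  26] [226.2308 180.6923] [229.3949 179.4539] [222.9853 181.9625]
side [219 180   3   6  12] [219.9167 182.75  ] [218.9406 180.0212] [220.753  185.0883]
```

View pics/crop0.png

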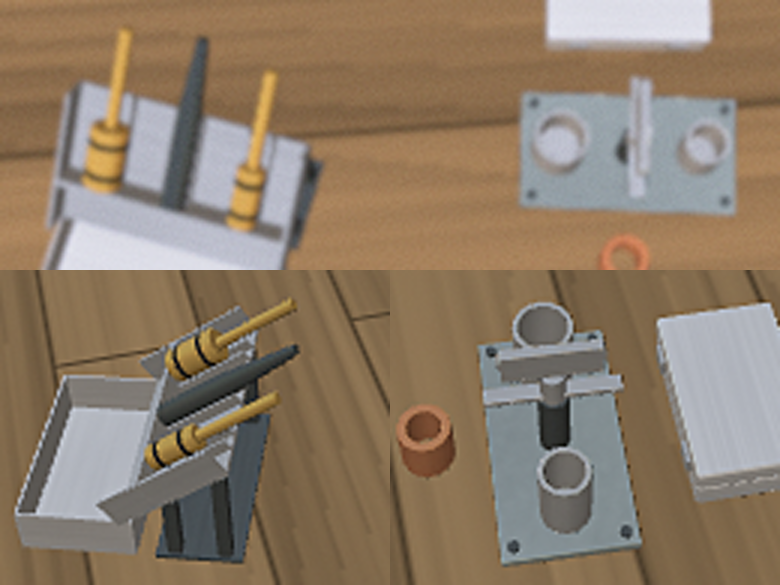

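The crop shows plugs at full detail: the thick plug is at the chute's +y side, the pin in the middle and the slim plug at the -y side. The wide cup rim is at top (316.7,222) / side (266,264), and the narrow at top (364.7,223.7) / side (273.3,311.7).

```bash
python3 - <<'E'
from h import *
for nm,s,t in [("wide",(266,264),(316.7,222)),("narrow",(273.3,311.7),(364.7,223.7)),("tip L",(267.4,131),(172,185.5)),("tip S",(261,163),(220.7,199.5)),
 ("foot L",(227,153),(165.3,236.5)),("foot S",(219.9,183),(211.5,249)),
 ("neckL",(242,145.5),(167.5,216)),("wing mid",(215+(552-390)/3,245+(357-270)/3-1),(130+638/3,175+135/3))]:
    print(nm,*tri(s,t))
for nm,t,z in [("wide",(316.7,222),.063),("narrow",(364.7,223.7),.063),("tipL",(172,185.2),.159),("tipS",(220.7,199.2),.155),("wing a",(342.7,202),.12),("wing b",(342.,240),.12),("footL",(165.5,236.5),.084),("footS",(211.5,249),.08)]: print(nm,onz("top",t,z))
im=cv2.imread("pics/top0.png");h=cv2.cvtColor(im,cv2.COLOR_BGR2HSV)
print(h[212,310],h[240,330],h[202,342],h[235,343],h[222,342])
m=cv2.inRange(h,(80,20,60),(105,90,200));k=np.zeros_like(m);k[195:255,295:385]=m[195:255,295:385]
(c,wh,a)=R=cv2.minAreaRect(np.argwhere(k)[:,::-1].astype(np.float32));print(R)
P=np.array([onz("top",p,.008) for p in cv2.boxPoints(R)]);print(P,P.mean(0),np.linalg.norm(np.diff(P,axis=0),axis=1))
E
```

```text
wide [ 0.535  -0.1114  0.0589] 0.00783964671119823
narrow [ 0.5231 -0.2235  0.0573] 0.007799593590441819
tip L [0.6178 0.2052 0.1604] 0.0048834493871193155
tip S [0.5789 0.1013 0.1537] 0.002072294523940844
foot L [0.517  0.2371 0.0873] 0.0001933432822297798
foot S [0.4814 0.1341 0.0837] 0.0001445528918593803
neckL [0.5576 0.2257 0.113 ] 0.0017370058231903063
wing mid [ 0.5279 -0.1661  0.1062] 0.010954553055499595
wide [ 0.5302 -0.1113  0.063 ]
narrow [ 0.5181 -0.2227  0.063 ]
tipL [0.6163 0.2053 0.159 ]
tipS [0.5782 0.1011 0.155 ]
wing a [ 0.5608 -0.1686  0.12  ]
wing b [ 0.475  -0.1586  0.12  ]
footL [0.5175 0.2372 0.084 ]
footS [0.4819 0.1345 0.08  ]
[106  27 177] [ 98  28 164] [120  10 177] [113  22 205] [168   8 154]
((338.79315185546875, 225.58493041992188), (69.72996520996094, 36.271427154541016), 2.12109637260437)
[[ 0.4929 -0.0793  0.008 ]
 [ 0.5823 -0.0899  0.008 ]
 [ 0.5635 -0.2599  0.008 ]
 [ 0.4745 -0.2467  0.008 ]] [ 0.5283 -0.169   0.008 ] [0.09  0.171 0.09 ]
```

```bash
cat >> h.py <<'E'
U=np.array([0,0,1.])
def frame(psi,al):
    p,a=np.radians([psi,al]);f=np.array([np.cos(p),np.sin(p),0]);y=np.array([-np.sin(p),np.cos(p),0]);z=-np.sin(a)*f-np.cos(a)*U
    return np.c_[np.cross(y,z),y,z]
def cur():
    s=r.get_state();return s,s["tool_pos"],Ro.from_euler("xyz",s["tool_rot"]).as_matrix()
def go(grasp,psi,al,p0=None,R0=None,gp=.019):
    "shift mm / rotvec deg from current (or p0,R0) so that grasp point lands at `grasp`"
    if p0 is None: _,p0,R0=cur()
    R=frame(psi,al);p=np.asarray(grasp)+gp*R[:,2]
    print("mm",R0.T@(p-p0)*1e3,"deg",np.degrees(Ro.from_matrix(R0.T@R).as_rotvec()),"tcp",p);return p,R
E
python3 - <<'E'
from h import *
G=np.array([.6017,.2095,.1485]);z=frame(-18.5,25)[:,2]
go(G-.08*z+np.array([0,0,.03]),-18.5,25)
# rim fits
for n,f,cs in(("top","pics/top0.png",[(316.7,222),(364.7,223.7)]),("side","pics/side0.png",[(266,264),(273.3,311.7)])):
    g=cv2.imread(f,0)
    for c in cs:
        a=cv2.resize(cv2.getRectSubPix(g,(32,32),c),None,fx=8,fy=8,interpolation=2)
        _,m=cv2.threshold(a,0,255,cv2.THRESH_OTSU);cs_,_=cv2.findContours(m,cv2.RETR_LIST,2)
        for k in cs_:
            if len(k)>60:
                e=cv2.fitEllipse(k);print(n,c,np.array(e[0])/8+np.array(c)-15.9,np.array(e[1])/8)
E
```

```text
mm [-495.8193  -92.2601   -3.0759] deg [ 0.938  24.9815 -4.6969] tcp [0.6261 0.2013 0.2338]
top (316.7, 222) [315.1653 225.75  ] [13.3156 18.1497]
top (316.7, 222) [316.7471 218.1669] [ 8.8877 13.55  ]
top (316.7, 222) [321.2413 224.4117] [38.5969 39.3631]
top (364.7, 223.7) [361.171  227.0991] [ 9.7927 15.2403]
top (364.7, 223.7) [366.3018 220.8701] [ 6.2642 11.7476]
top (364.7, 223.7) [358.9165 225.5057] [34.0636 37.5219]
side (266, 264) [265.3277 263.5381] [13.5427 16.9412]
side (266, 264) [265.2896 265.6789] [20.3763 28.2307]
side (273.3, 311.7) [272.5384 311.5913] [11.9902 14.3678]
side (273.3, 311.7) [272.3621 312.5185] [24.9863 31.084 ]
```

>>> apply_moves(commands=[130, -50, -9, -20, 0, 0, 0, 130, -100, -18, -30, 0.2, 5, -1, 130, -150, -28, -40, 0.4, 10, -2, 130, -200, -37, -40, 0.6, 15, -3, 130, -250, -46, -40, 0.8, 20, -4, 130, -300, -56, -30, 0.9, 25, -4.7, 130, -350, -65, -20, 0.9, 25, -4.7, 130, -400, -74, -10, 0.9, 25, -4.7, 130, -450, -83, -3, 0.9, 25, -4.7, 130, -496, -92, -3, 0.9, 25, -4.7], squeeze=100)

```text
t: 1.1
tool_pos: [0.6169, 0.2078, 0.2332]
tool_rot: [3.14, -0.438, 2.819]
ft_force: [1.5, 1.3, 0.5]
grip_width: 0.492
finger_force: 0.0
```

```bash
python3 - <<'E'
from h import *
s,p,R=cur();print(s["t"],p,R,s["joints"],s["grip_width"])
G=np.array([.6017,.2095,.1485])
go(G,-18.5,25)
for n,q in(("side",(265.35,263.6)),("side",(272.5,311.5)),("top",(316.7,222)),("top",(364.7,223.7))):print(n,onz(n,q,.063))
E
```

```text
1.1 [0.6169 0.2078 0.2332] [[-0.8587  0.3177 -0.4021]
 [ 0.287   0.9482  0.1361]
 [ 0.4245  0.0014 -0.9054]] [0.2167 0.8327 0.7683 1.888  0.2211 0.4968] 0.49235790711240185
mm [-22.4641  -3.3512 101.995 ] deg [ 0.0829 -0.1162  0.0153] tcp [0.5941 0.212  0.1313]
side [ 0.5373 -0.1121  0.063 ]
side [ 0.525 -0.225  0.063]
top [ 0.5302 -0.1113  0.063 ]
top [ 0.5181 -0.2227  0.063 ]
```

>>> apply_moves(commands=[130, -13, 0, 10, 0, 0, 0, 130, -13, 0, 30, 0, 0, 0, 130, -13, 0, 50, 0, 0, 0, 130, -13, 0, 65, 0, 0, 0, 130, -13, 0, 80, 0, 0, 0, 130, -13, 0, 90, 0, 0, 0, 130, -13, 0, 98, 0, 0, 0, 130, -13, 0, 103, 0, 0, 0, 130, -13, 0, 107, 0, 0, 0, 130, -13, 0, 107, 0, 0, 0])

```text
t: 2.1
tool_pos: [0.5839, 0.2203, 0.1321]
tool_rot: [3.139, -0.437, 2.82]
ft_force: [0.7, 0.7, 1.0]
grip_width: 0.488
finger_force: 0.0
```

```bash
python3 - <<'E'
from h import *
s,p,R=cur();print(s["t"],p,s["ft_force"],s["grip_width"])
go(np.array([.6017,.2095,.1485]),-18.5,25)
a=r.read_camera("top")[140:270,110:250];b=r.read_camera("side")[90:220,180:320]
cv2.imwrite("pics/g1.png",np.hstack([cv2.resize(k,None,fx=2.8,fy=2.8,interpolation=2) for k in(a,b)])[:,:,::-1])
E
```

```text
2.1 [0.5839 0.2203 0.1321] [0.7293 0.7356 1.0268] 0.48764663400932884
mm [-11.4637  -4.5521  -4.5002] deg [ 0.1068 -0.0366  0.053 ] tcp [0.5941 0.212  0.1313]
```

View pics/g1.png

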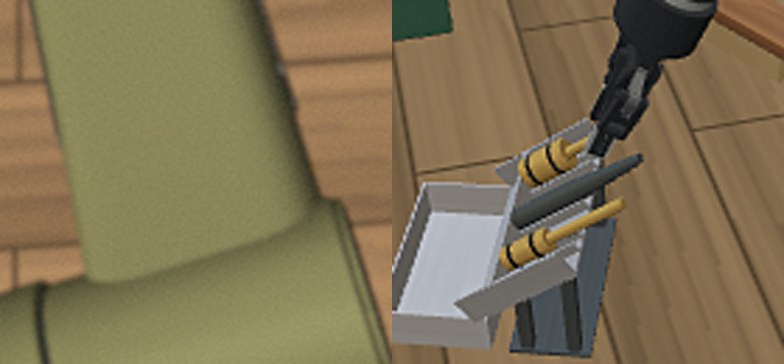

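Side view: the fingers straddle the thick handle near (600,135) in the crop, clear of the pin; the arm hides the top view. I'll make the small correction and close.

>>> apply_moves(commands=[130, -6, -2.5, -2, 0, 0, 0, 130, -11.5, -4.5, -4.5, 0, 0, 0, 130, -11.5, -4.5, -4.5, 0, 0, 0, 255, -11.5, -4.5, -4.5, 0, 0, 0, 255, -11.5, -4.5, -4.5, 0, 0, 0, 255, -11.5, -4.5, -4.5, 0, 0, 0, 255, -11.5, -4.5, -4.5, 0, 0, 0, 255, -11.5, -4.5, -4.5, 0, 0, 0, 255, -11.5, -4.5, -4.5, 0, 0, 0, 255, -11.5, -4.5, -4.5, 0, 0, 0], squeeze=100)

```text
t: 3.2
tool_pos: [0.5941, 0.2128, 0.1319]
tool_rot: [3.138, -0.437, 2.82]
ft_force: [-0.8, 4.7, 2.3]
grip_width: 0.089
finger_force: 97.2
```

```bash
python3 - <<'E'
from h import *
s,p,R=cur();print(s["t"],p,s["ft_force"],s["grip_width"],s["finger_force"])
G=p-.019*R[:,2];print(G)
print(R.T@np.array([0,0,100]))
E
```

```text
3.2 [0.5941 0.2128 0.1319] [-0.8214  4.7448  2.3352] 0.0894536112167807 97.16376185417175
[0.6017 0.2102 0.1491]
[ 42.3593   0.3563 -90.5846]
```

>>> apply_moves(commands=[255, 4, 0, -9, 0, 0, 0, 255, 8.5, 0, -18, 0, 0, 0, 255, 15, 0, -32, 0, 0, 0, 255, 23, 0, -50, 0, 0, 0, 255, 32, 0, -68, 0, 0, 0, 255, 42, 0, -90, 0, 0, 0, 255, 51, 0, -109, 0, 0, 0, 255, 55, 0, -118, 0, 0, 0, 255, 55, 0, -118, 0, 0, 0, 255, 55, 0, -118, 0, 0, 0])

```text
t: 4.2
tool_pos: [0.5948, 0.2111, 0.2615]
tool_rot: [3.14, -0.435, 2.82]
ft_force: [0.1, 0.5, -2.7]
grip_width: 0.088
finger_force: 97.4
```

```bash
python3 - <<'E'
from h import *
s,p,R=cur();print(s["t"],p,s["ft_force"],s["joints"],s["grip_width"])
go(np.array([.54,.03,.30]),-15,-30)
a=r.read_camera("side")[60:220,180:340]
cv2.imwrite("pics/g2.png",cv2.resize(a,None,fx=3,fy=3,interpolation=2)[:,:,::-1])
E
```

```text
4.2 [0.5948 0.2111 0.2615] [ 0.0642  0.4638 -2.742 ] [0.228  0.7778 0.7304 1.8997 0.2239 0.5077] 0.08761869529720125
mm [  -4.1797 -188.4657  -26.5664] deg [ -0.0594 -54.9154  -3.6385] tcp [0.5492 0.0275 0.2835]
```

View pics/g2.png

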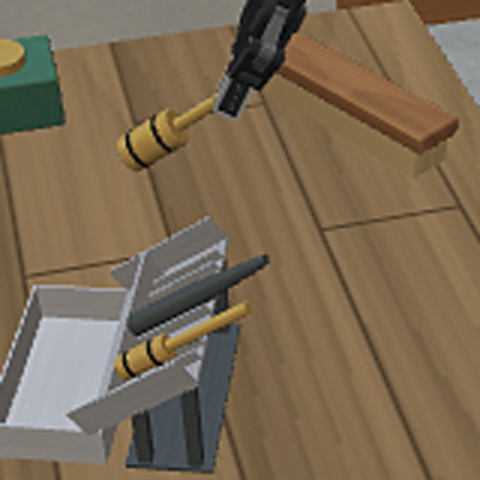

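The plug is held firmly at its chute angle; the pin and the slim plug lie undisturbed. Now I carry it over the wide cup and turn it upright.

```bash
python3 - <<'E'
from h import *
go(np.array([.5363,-.1103,.28]),-6.2,-30)
E
```

```text
mm [ -49.6334 -321.2702  -26.3587] deg [ -0.4822 -54.7795 -12.7759] tcp [ 0.5457 -0.1113  0.2635]
```

>>> apply_moves(commands=[255, -3, -20, -6, 0, -5, -1, 255, -9, -60, -12, 0, -11, -3, 255, -16, -100, -16, 0, -18, -4, 255, -22, -140, -20, -0.1, -25, -6, 255, -28, -180, -24, -0.2, -32, -8, 255, -34, -220, -26, -0.3, -39, -9, 255, -40, -260, -26, -0.4, -46, -11, 255, -46, -300, -26, -0.5, -52, -12, 255, -49.6, -321.3, -26.4, -0.5, -54.8, -12.8, 255, -49.6, -321.3, -26.4, -0.5, -54.8, -12.8])

```text
t: 5.25
tool_pos: [0.5395, -0.1124, 0.2598]
tool_rot: [3.14, 0.517, 3.028]
ft_force: [-0.4, 0.2, -1.6]
grip_width: 0.092
finger_force: 97.7
```

```bash
python3 - <<'E'
from h import *
go(np.array([.5363,-.1103,.28]),-6.2,-30)
a=r.read_camera("side")[170:350,190:370];b=r.read_camera("top")[150:280,250:430]
cv2.imwrite("pics/g3a.png",a[:,:,::-1]);cv2.imwrite("pics/g3b.png",b[:,:,::-1])
cv2.imwrite("pics/g3.png",np.vstack([cv2.resize(a[:150],None,fx=2.3,fy=2.3,interpolation=2),cv2.resize(b[:110],None,fx=2.3,fy=2.3,interpolation=2)])[:,:,::-1])
s,p,R=cur();print(s["t"],p,s["tool_rot"],s["joints"],p-.019*R[:,2])
E
```

```text
mm [-7.1374  1.7719 -0.2838] deg [-0.0629 -0.3749 -0.2615] tcp [ 0.5457 -0.1113  0.2635]
5.35 [ 0.5436 -0.1108  0.2624] [3.139  0.5205 3.0309] [-0.2396 -0.0498 -0.5701  0.5338  0.0666 -0.112 ] [ 0.5342 -0.1098  0.2788]
```

View pics/g3.png

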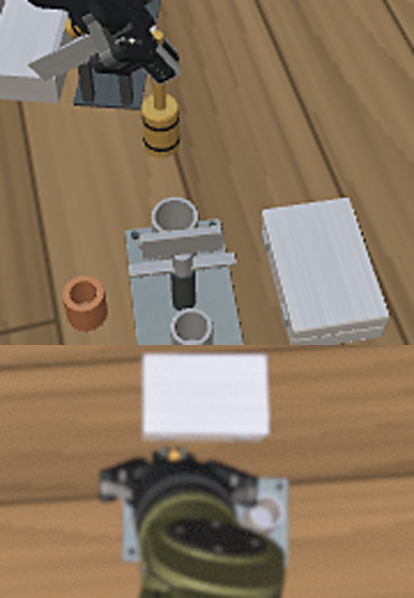

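The plug hangs upright above the stand (side crop: head at (160,125), wide cup rim at (175,213)); the tip shows gold at (175,455) in the top part. I'll measure the foot relative to the cup now.

```bash
python3 - <<'E'
from h import *
s,p,R=cur();G=p-.019*R[:,2]
a=cv2.imread("pics/g3a.png");b=cv2.imread("pics/g3b.png")
def br(im):return cv2.inRange(cv2.cvtColor(im,cv2.COLOR_BGR2HSV),(12,130,90),(32,255,255))
m=cv2.morphologyEx(br(a),cv2.MORPH_CLOSE,np.ones((5,5)));N,L,S,_=cv2.connectedComponentsWithStats(m);i=1+S[1:,4].argmax()
q=np.argwhere(L==i)[:,::-1]+[190,170.]
print("bbox",q.min(0),q.max(0))
for y in range(int(q[:,1].min()),int(q[:,1].max())+1,3):
    w=q[q[:,1]==y][:,0];print(y,w.min(),w.max(),w.mean(),end=' | ')
print()
for k in(0,25,50,110):print("pred side z",k,proj("side",G-[0,0,.110-k/1e3]))
q=np.argwhere(br(b))[:,::-1]+[250,150.];q=q[(q[:,1]<210)];print("tip top",q.mean(0),len(q),"pred",proj("top",G+[0,0,.02]),G)
for X in((.5363,-.1103,.063),(.524,-.2237,.063)):print(proj("side",X),proj("top",X))
E
```

```text
bbox [251. 205.] [267. 238.]
205 256.0 256.0 256.0 | 208 256.0 261.0 258.5 | 211 256.0 263.0 259.5 | 214 252.0 266.0 259.0 | 217 252.0 267.0 259.5 | 220 252.0 266.0 259.0 | 223 252.0 266.0 259.0 | 226 252.0 267.0 259.5 | 229 252.0 267.0 259.5 | 232 252.0 267.0 259.5 | 235 253.0 266.0 259.5 | 238 258.0 262.0 260.0 | 
pred side z 0 [261.9378 231.5516]
pred side z 25 [261.476  223.1814]
pred side z 50 [260.9916 214.4019]
pred side z 110 [259.7263 191.4705]
tip top [325.1111 197.8333] 18 pred [324.3499 196.2571] [ 0.5342 -0.1098  0.2788]
[264.7069 263.0184] [316.0514 219.4852]
[271.8695 311.0437] [364.8555 221.2101]
```

```bash
python3 - <<'E'
from h import *
go(np.array([.536,-.111,.187]),-6.2,-30)
E
```

```text
mm [43.9196 -1.19   80.6464] deg [ 0.08   -0.1747 -0.1227] tcp [ 0.5454 -0.112   0.1705]
```

>>> apply_moves(commands=[255, 6, -1, 10, 0, 0, 0, 255, 15, -1, 26, 0, 0, 0, 255, 25, -1, 44, 0, 0, 0, 255, 34, -1, 60, 0, 0, 0, 255, 41, -1, 72, 0, 0, 0, 255, 45, -1, 78, 0, 0, 0, 255, 46, -1, 80.5, 0, 0, 0, 255, 46, -1, 80.5, 0, 0, 0, 255, 46, -1, 80.5, 0, 0, 0, 255, 46, -1, 80.5, 0, 0, 0])

```text
t: 6.35
tool_pos: [0.5468, -0.1118, 0.1723]
tool_rot: [3.14, 0.526, 3.033]
ft_force: [0.9, 0.5, -3.1]
grip_width: 0.093
finger_force: 97.8
```

```bash
python3 - <<'E'
from h import *
a=r.read_camera("side")[200:290,210:330];cv2.imwrite("pics/g4.png",cv2.resize(a,None,fx=6,fy=6,interpolation=2)[:,:,::-1])
s,p,R=cur();print(s["t"],p,s["ft_force"],p-.019*R[:,2])
go(np.array([.536,-.111,.187]),-6.2,-30)
E
```

```text
6.4 [ 0.5466 -0.1118  0.1722] [ 0.8883 -0.3244 -1.8483] [ 0.5371 -0.1108  0.1886]
mm [ 1.8214 -0.3145  0.8516] deg [ 0.0667  0.1267 -0.0161] tcp [ 0.5454 -0.112   0.1705]
```

View pics/g4.png

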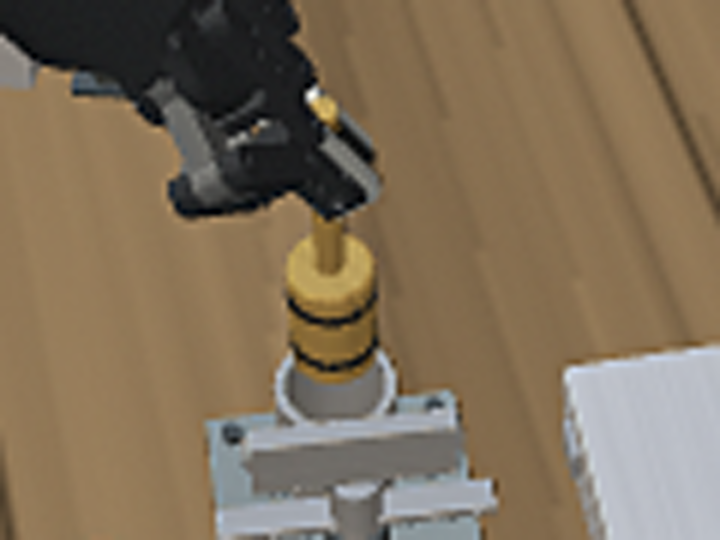

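The plug sits just above the wide cup, nearly centred (head columns 287–377, rim 275–397, so about 1 mm to +x). Descending.

>>> apply_moves(commands=[255, 1, -1, 1.5, 0, 0, 0, 255, 4, -1, 7, 0, 0, 0, 255, 7, -1, 12, 0, 0, 0, 255, 10, -1, 17.5, 0, 0, 0, 255, 13, -1, 23, 0, 0, 0, 255, 16, -1, 28.5, 0, 0, 0, 255, 18, -1, 32, 0, 0, 0, 255, 20, -1, 35.5, 0, 0, 0, 255, 20, -1, 35.5, 0, 0, 0, 255, 20, -1, 35.5, 0, 0, 0])

```text
t: 7.4
tool_pos: [0.5464, -0.1127, 0.1305]
tool_rot: [3.14, 0.524, 3.033]
ft_force: [0.3, -0.0, -2.7]
grip_width: 0.089
finger_force: 97.8
```

```bash
python3 - <<'E'
from h import *
s,p,R=cur();print(s["t"],p,s["ft_force"],s["moment"],p-.019*R[:,2])
go(np.array([.538,-.112,.125]),-6.2,-30)
E
```

```text
7.4 [ 0.5464 -0.1127  0.1305] [ 0.2939 -0.0353 -2.7165] [ 0.0924  0.7192 -0.0058] [ 0.537  -0.1117  0.1469]
mm [10.0805 -0.2461 19.5094] deg [ 0.0766  0.0388 -0.0231] tcp [ 0.5474 -0.113   0.1085]
```

>>> apply_moves(commands=[255, 2, 0, 4, 0, 0, 0, 255, 4, 0, 8, 0, 0, 0, 255, 6, 0, 12, 0, 0, 0, 255, 8, 0, 15, 0, 0, 0, 255, 9, 0, 17, 0, 0, 0, 255, 10, 0, 19, 0, 0, 0, 255, 10.5, 0, 20, 0, 0, 0, 255, 11, 0, 21, 0, 0, 0, 255, 11, 0, 21, 0, 0, 0, 255, 11, 0, 21, 0, 0, 0])

```text
t: 8.4
tool_pos: [0.5474, -0.1128, 0.1069]
tool_rot: [3.14, 0.524, 3.033]
ft_force: [0.1, -0.2, -2.6]
grip_width: 0.088
finger_force: 97.8
```

```bash
python3 - <<'E'
from h import *
s,p,R=cur();print(s["t"],p,s["ft_force"],s["moment"],p-.019*R[:,2])
E
```

```text
8.4 [ 0.5474 -0.1128  0.1069] [ 0.1203 -0.1731 -2.6375] [0.0939 0.7144 0.0034] [ 0.5379 -0.1118  0.1233]
```

>>> apply_moves(commands=[255, 0.5, 0, 0.9, 0, 0, 0, 255, 1, 0, 1.7, 0, 0, 0, 255, 1, 0, 1.7, 0, 0, 0, 255, 1, 0, 1.7, 0, 0, 0, 150, 1, 0, 1.7, 0, 0, 0, 150, 1, 0, 1.7, 0, 0, 0, 150, 1, 0, 1.7, 0, 0, 0, 150, 1, 0, 1.7, 0, 0, 0, 150, 1, 0, 1.7, 0, 0, 0, 150, 1, 0, 1.7, 0, 0, 0])

```text
t: 9.4
tool_pos: [0.5474, -0.1128, 0.1049]
tool_rot: [3.14, 0.524, 3.033]
ft_force: [-0.0, 0.4, -0.0]
grip_width: 0.41
finger_force: 0.0
```

```bash
python3 - <<'E'
from h import *
s,p,R=cur();print(s["t"],p,s["ft_force"],p-.019*R[:,2],s["grip_width"])
# back out along -tool z by 130, then on to slim pregrasp
z=frame(-6.2,-30)[:,2]
G=np.array([.5645,.106,.1435]);z=frame(-18.5,25)[:,2]
go(G-.08*z+np.array([0,0,.04]),-18.5,25,p-.14*R[:,2],R)
E
```

```text
9.4 [ 0.5474 -0.1128  0.1049] [-0.0023  0.3857 -0.0122] [ 0.5379 -0.1118  0.1213] 0.41010260697057677
mm [-83.0472 214.0165  33.6861] deg [ 0.6428 54.8169 12.7885] tcp [0.5889 0.0978 0.2388]
```

>>> apply_moves(commands=[150, 0, 0, -20, 0, 0, 0, 150, 0, 0, -60, 0, 0, 0, 150, 0, 0, -105, 0, 0, 0, 150, 0, 0, -140, 0, 0, 0, 140, -20, 40, -150, 0, 8, 2, 130, -35, 80, -150, 0.1, 16, 4, 130, -50, 120, -145, 0.2, 24, 6, 130, -62, 155, -138, 0.3, 32, 8, 130, -72, 185, -128, 0.4, 40, 10, 130, -78, 205, -118, 0.5, 48, 11.5])

```text
t: 10.4
tool_pos: [0.5796, 0.0926, 0.2471]
tool_rot: [3.126, -0.319, 2.845]
ft_force: [1.8, 0.1, 0.1]
grip_width: 0.49
finger_force: 0.0
```

```bash
python3 - <<'E'
from h import *
G=np.array([.5645,.106,.1435]);z=frame(-18.5,25)[:,2]
go(G-.05*z,-18.5,25)
a=r.read_camera("side")[230:350,210:330];cv2.imwrite("pics/g5.png",cv2.resize(a,None,fx=5,fy=5,interpolation=2)[:,:,::-1])
print(cur()[0]["t"])
E
```

```text
mm [-18.6402   6.9737  73.4616] deg [0.3212 6.7109 1.4436] tcp [0.5769 0.1018 0.1716]
10.45
```

View pics/g5.png

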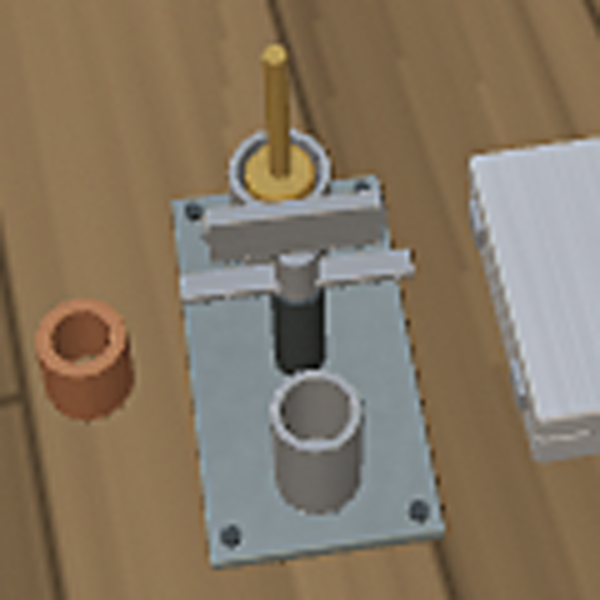

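The thick plug stands in the wide cup with its head flush at the rim (280,170), and the cup at (316,410) is free. On to the slim plug.

>>> apply_moves(commands=[130, -8, 3, 20, 0, 3, 0.6, 130, -14, 5, 40, 0.3, 6.7, 1.4, 130, -18.6, 7, 60, 0.3, 6.7, 1.4, 130, -18.6, 7, 73, 0.3, 6.7, 1.4, 130, -18.6, 7, 73, 0.3, 6.7, 1.4, 130, -18.6, 7, 73, 0.3, 6.7, 1.4, 130, -18.6, 7, 73, 0.3, 6.7, 1.4, 130, -18.6, 7, 73, 0.3, 6.7, 1.4, 130, -18.6, 7, 73, 0.3, 6.7, 1.4, 130, -18.6, 7, 73, 0.3, 6.7, 1.4])

```text
t: 11.45
tool_pos: [0.5755, 0.0991, 0.1718]
tool_rot: [-3.141, -0.434, 2.818]
ft_force: [-0.1, -0.4, -0.4]
grip_width: 0.491
finger_force: 0.0
```

```bash
python3 - <<'E'
from h import *
print(cur()[:2])
go(np.array([.5645,.106,.1435]),-18.5,25)
E
```

```text
({'t': 11.45, 'joints': array([0.08  , 0.7094, 0.3609, 1.625 , 0.1654, 0.3697]), 'qvel': array([ 0.0001,  0.0052, -0.0027, -0.002 ,  0.0002, -0.0003]), 'effort': array([ -0.005 , -60.6251,  22.2489,   3.5001,   0.5727,  -0.    ]), 'tool_pos': array([0.5755, 0.0991, 0.1718]), 'tool_rot': array([-3.1412, -0.4336,  2.818 ]), 'ft_force': array([-0.0772, -0.3624, -0.3567]), 'moment': array([-0.0984, -0.3637,  0.0397]), 'finger_force': 0.0, 'grip_width': 0.4912581521383548}, array([0.5755, 0.0991, 0.1718]))
mm [-0.3656  3.0815 49.983 ] deg [-0.004   0.1544 -0.0359] tcp [0.5569 0.1085 0.1263]
```

>>> apply_moves(commands=[130, 0, 3, 8, 0, 0, 0, 130, 0, 3, 20, 0, 0, 0, 130, 0, 3, 32, 0, 0, 0, 130, 0, 3, 42, 0, 0, 0, 130, 0, 3, 48, 0, 0, 0, 130, 0, 3, 50, 0, 0, 0, 130, 0, 3, 50, 0, 0, 0, 130, 0, 3, 50, 0, 0, 0, 130, 0, 3, 50, 0, 0, 0, 130, 0, 3, 50, 0, 0, 0])

```text
t: 12.45
tool_pos: [0.5566, 0.1086, 0.1262]
tool_rot: [-3.141, -0.434, 2.818]
ft_force: [-0.7, -0.1, -0.7]
grip_width: 0.49
finger_force: 0.0
```

```bash
python3 - <<'E'
from h import *
a=r.read_camera("side")[110:210,190:310];cv2.imwrite("pics/g6.png",cv2.resize(a,None,fx=5,fy=5,interpolation=2)[:,:,::-1])
s,p,R=cur();print(s["t"],p,s["ft_force"]);go(np.array([.5645,.106,.1435]),-18.5,25)
E
```

```text
12.5 [0.5565 0.1086 0.1261] [-0.3327 -0.2597  0.5226]
mm [-0.2586  0.1168 -0.3072] deg [-0.0129  0.1226 -0.0454] tcp [0.5569 0.1085 0.1263]
```

View pics/g6.png

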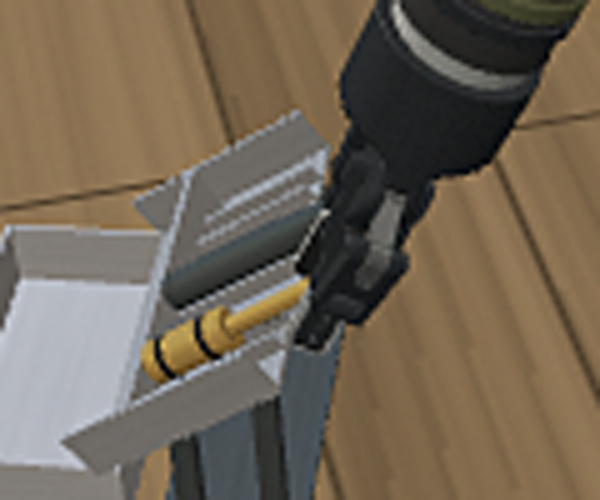

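The fingers straddle the slim handle at (310,290), and the pin looks untouched. Close and lift.

>>> apply_moves(commands=[255, 0, 0, 0, 0, 0, 0, 255, 0, 0, 0, 0, 0, 0, 255, 0, 0, 0, 0, 0, 0, 255, 0, 0, 0, 0, 0, 0, 255, 0, 0, 0, 0, 0, 0, 255, 0, 0, 0, 0, 0, 0, 255, 0, 0, 0, 0, 0, 0, 255, 2, 0, -5, 0, 0, 0, 255, 4, 0, -9, 0, 0, 0, 255, 8, 0, -18, 0, 0, 0])

```text
t: 13.5
tool_pos: [0.5564, 0.1076, 0.145]
tool_rot: [-3.139, -0.435, 2.817]
ft_force: [0.2, -0.4, -1.5]
grip_width: 0.085
finger_force: 97.8
```

>>> apply_moves(commands=[255, 6, 0, -13, 0, 0, 0, 255, 15, 0, -32, 0, 0, 0, 255, 25, 0, -54, 0, 0, 0, 255, 34, 0, -73, 0, 0, 0, 255, 42, 0, -90, 0, 0, 0, 255, 50, 0, -107, 0, 0, 0, 255, 55, 0, -118, 0, 0, 0, 255, 55, 0, -118, 0, 0, 0, 255, 55, 0, -118, 0, 0, 0, 255, 55, 0, -118, 0, 0, 0])

```text
t: 14.5
tool_pos: [0.5562, 0.1084, 0.275]
tool_rot: [-3.14, -0.436, 2.818]
ft_force: [0.7, -0.3, -1.3]
grip_width: 0.086
finger_force: 97.8
```

```bash
python3 - <<'E'
from h import *
s,p,R=cur();print(s["t"],p,s["ft_force"],s["grip_width"],s["finger_force"])
go(np.array([.526,-.225,.30]),-6.2,-30)
E
```

```text
14.5 [0.5562 0.1084 0.275 ] [ 0.6762 -0.2902 -1.2591] 0.08563430812476269 97.75561809539795
mm [ -75.0649 -323.7162  -43.8237] deg [ -0.6556 -54.7459 -12.794 ] tcp [ 0.5354 -0.226   0.2835]
```

>>> apply_moves(commands=[255, -5, -20, -6, 0, -5, -1, 255, -14, -60, -15, 0, -11, -3, 255, -24, -100, -25, 0, -18, -4, 255, -33, -140, -32, -0.1, -25, -6, 255, -42, -180, -38, -0.2, -32, -8, 255, -51, -220, -42, -0.3, -39, -9, 255, -60, -260, -43, -0.4, -46, -11, 255, -69, -300, -44, -0.5, -52, -12, 255, -75, -324, -44, -0.6, -54.8, -12.8, 255, -75, -324, -44, -0.6, -54.8, -12.8])

```text
t: 15.5
tool_pos: [0.5312, -0.2278, 0.2812]
tool_rot: [3.141, 0.521, 3.027]
ft_force: [0.1, 0.5, -0.8]
grip_width: 0.087
finger_force: 98.0
```

```bash
python3 - <<'E'
from h import *
s,p,R=cur();print(s["t"],p)
go(np.array([.5257,-.2253,.187]),-6.2,-30)
E
```

```text
15.5 [ 0.5312 -0.2278  0.2812]
mm [51.8065  1.8658 97.8525] deg [-0.1403 -0.1576 -0.2925] tcp [ 0.5351 -0.2263  0.1705]
```

>>> apply_moves(commands=[255, 6, 0, 10, 0, 0, 0, 255, 15, 0, 26, 0, 0, 0, 255, 27, 0, 47, 0, 0, 0, 255, 38, 0, 67, 0, 0, 0, 255, 47, 0, 82, 0, 0, 0, 255, 53, 0, 92, 0, 0, 0, 255, 56, 0, 97.7, 0, 0, 0, 255, 56, 0, 97.7, 0, 0, 0, 255, 56, 0, 97.7, 0, 0, 0, 255, 56, 0, 97.7, 0, 0, 0])

```text
t: 16.5
tool_pos: [0.5368, -0.2263, 0.1728]
tool_rot: [-3.14, 0.527, 3.034]
ft_force: [1.2, -1.1, -1.8]
grip_width: 0.088
finger_force: 98.0
```

```bash
python3 - <<'E'
from h import *
a=r.read_camera("side")[240:340,210:330];cv2.imwrite("pics/g7.png",cv2.resize(a,None,fx=6,fy=6,interpolation=2)[:,:,::-1])
s,p,R=cur();print(s["t"],p,s["ft_force"],p-.019*R[:,2])
go(np.array([.5257,-.2253,.187]),-6.2,-30)
E
```

```text
16.55 [ 0.5368 -0.2264  0.1728] [ 0.4092 -0.1557 -0.5426] [ 0.5273 -0.2254  0.1892]
mm [ 2.5295 -0.0808  1.1487] deg [-0.0513  0.1936  0.0406] tcp [ 0.5351 -0.2263  0.1705]
```

View pics/g7.png

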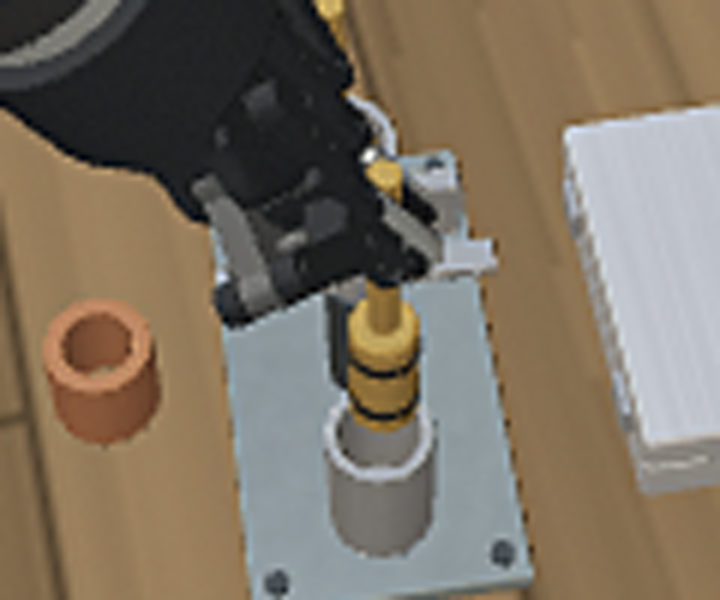

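The slim plug is just above the narrow cup, about 1 mm too far in +x (head 350–416, rim 324–436). Corrected in the descent.

>>> apply_moves(commands=[255, 2.4, 0, 1, 0, -0.2, 0, 255, 5, 0, 6, 0, -0.2, 0, 255, 8, 0, 11, 0, -0.2, 0, 255, 11, 0, 16.5, 0, -0.2, 0, 255, 14, 0, 22, 0, -0.2, 0, 255, 17.5, 0, 27.5, 0, -0.2, 0, 255, 20, 0, 32, 0, -0.2, 0, 255, 22.4, 0, 35.6, 0, -0.2, 0, 255, 22.4, 0, 35.6, 0, -0.2, 0, 255, 22.4, 0, 35.6, 0, -0.2, 0])

```text
t: 17.55
tool_pos: [0.5346, -0.226, 0.1296]
tool_rot: [-3.141, 0.529, 3.034]
ft_force: [-0.0, 0.3, -1.3]
grip_width: 0.085
finger_force: 98.0
```

```bash
python3 - <<'E'
from h import *
s,p,R=cur();print(s["t"],p,s["ft_force"],s["moment"],p-.019*R[:,2])
go(np.array([.5257,-.2253,.124]),-6.2,-30)
E
```

```text
17.55 [ 0.5346 -0.226   0.1296] [-0.0025  0.3278 -1.3181] [0.0943 0.6366 0.0014] [ 0.5251 -0.225   0.146 ]
mm [10.6306 -0.2321 19.3631] deg [-0.0204  0.2991  0.015 ] tcp [ 0.5351 -0.2263  0.1075]
```

>>> apply_moves(commands=[255, 2, 0, 4, 0, 0, 0, 255, 4, 0, 8, 0, 0.2, 0, 255, 6, 0, 11, 0, 0.3, 0, 255, 7, 0, 13, 0, 0.3, 0, 255, 8, 0, 15, 0, 0.3, 0, 255, 9, 0, 16.5, 0, 0.3, 0, 255, 10, 0, 18, 0, 0.3, 0, 255, 10.5, 0, 19.4, 0, 0.3, 0, 255, 10.5, 0, 19.4, 0, 0.3, 0, 255, 10.5, 0, 19.4, 0, 0.3, 0])

```text
t: 18.55
tool_pos: [0.5353, -0.2261, 0.1077]
tool_rot: [-3.141, 0.524, 3.034]
ft_force: [0.5, -0.8, -1.7]
grip_width: 0.086
finger_force: 98.0
```

```bash
python3 - <<'E'
from h import *
s,p,R=cur();print(s["t"],p,s["ft_force"],s["moment"],p-.019*R[:,2])
E
```

```text
18.55 [ 0.5353 -0.2261  0.1077] [ 0.5472 -0.7886 -1.708 ] [0.1228 0.5951 0.0275] [ 0.5258 -0.2251  0.1241]
```

Two millimetres more, release, then check the force.

>>> apply_moves(commands=[255, 0.5, 0, 0.9, 0, 0, 0, 255, 1, 0, 1.7, 0, 0, 0, 255, 1, 0, 1.7, 0, 0, 0, 255, 1, 0, 1.7, 0, 0, 0, 150, 1, 0, 1.7, 0, 0, 0, 150, 1, 0, 1.7, 0, 0, 0, 150, 1, 0, 1.7, 0, 0, 0, 150, 1, 0, 1.7, 0, 0, 0, 150, 1, 0, 1.7, 0, 0, 0, 150, 1, 0, 1.7, 0, 0, 0])

```text
t: 19.55
tool_pos: [0.5353, -0.2261, 0.1057]
tool_rot: [-3.141, 0.524, 3.034]
ft_force: [0.2, 0.1, 0.2]
grip_width: 0.41
finger_force: 0.0
```

>>> apply_moves(commands=[150, 0, 0, -20, 0, 0, 0, 150, 0, 0, -50, 0, 0, 0, 150, 0, 0, -90, 0, 0, 0, 150, 0, 0, -130, 0, 0, 0, 150, 0, 0, -170, 0, 0, 0, 150, 0, 0, -200, 0, 0, 0, 150, 0, 0, -200, 0, 0, 0, 150, 0, 0, -200, 0, 0, 0, 150, 0, 0, -200, 0, 0, 0, 150, 0, 0, -200, 0, 0, 0])

```text
t: 20.55
tool_pos: [0.4354, -0.2146, 0.2768]
tool_rot: [3.14, 0.521, 3.033]
ft_force: [-0.6, -0.4, -0.2]
grip_width: 0.41
finger_force: 0.0
```

```bash
python3 - <<'E'
from h import *
a=r.read_camera("side")[230:350,210:330];b=r.read_camera("top")[150:270,280:400]
cv2.imwrite("pics/g8.png",np.hstack([cv2.resize(k,None,fx=3.3,fy=3.3,interpolation=2) for k in(a,b)])[:,:,::-1])
s,p,R=cur();print(s["t"],p,s["ft_force"],s["joints"])
E
```

```text
20.65 [ 0.4356 -0.2148  0.2772] [0.2471 0.2196 1.3462] [-0.6204 -0.1536 -0.6096  0.6514  0.2474 -0.4537]
```

View pics/g8.png

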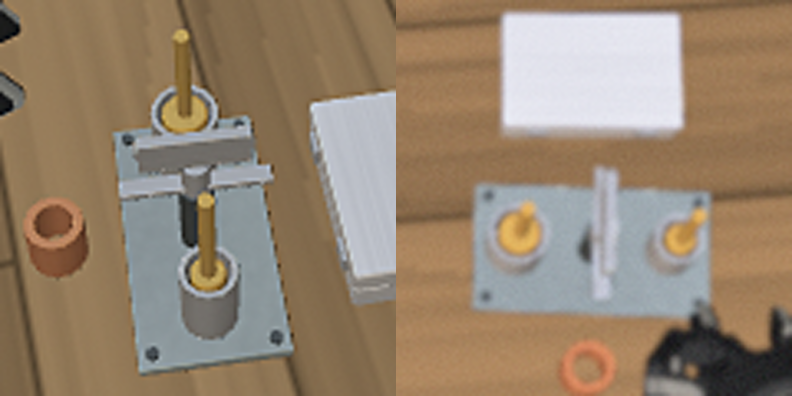

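Both plugs stand in their cups with heads flush at the rims, and the case and bushing are unmoved. Now for the winged handle: a vertical tool over the spindle, light grip, turn.

```bash
python3 - <<'E'
from h import *
go(np.array([.5317,-.1697,.23]),-6.4,0)
E
```

```text
mm [-45.7095  55.0696 102.6394] deg [ 0.1141 29.8561  0.2055] tcp [ 0.5317 -0.1697  0.211 ]
```

>>> apply_moves(commands=[140, -8, 9, 17, 0, 5, 0, 140, -16, 18, 35, 0, 12, 0, 140, -24, 28, 55, 0, 19, 0, 140, -32, 38, 73, 0.1, 26, 0.1, 140, -39, 47, 90, 0.1, 29.9, 0.2, 140, -45.7, 55, 102.6, 0.1, 29.9, 0.2, 140, -45.7, 55, 102.6, 0.1, 29.9, 0.2, 140, -45.7, 55, 102.6, 0.1, 29.9, 0.2, 140, -45.7, 55, 102.6, 0.1, 29.9, 0.2, 140, -45.7, 55, 102.6, 0.1, 29.9, 0.2])

```text
t: 21.65
tool_pos: [0.5311, -0.1709, 0.2141]
tool_rot: [-3.14, 0.004, 3.028]
ft_force: [0.1, -0.2, 0.3]
grip_width: 0.448
finger_force: 0.0
```

```bash
python3 - <<'E'
from h import *
s,p,R=cur();print(s["t"],p,s["joints"],s["grip_width"])
go(np.array([.5317,-.1697,.108]),-6.4,0)
E
```

```text
21.65 [ 0.5311 -0.1709  0.2141] [-0.3107  0.3209 -0.0967  1.1494 -0.0009 -0.1976] 0.4483172496742231
mm [ -0.0619   1.4317 125.0681] deg [-0.0956  0.2043 -0.0849] tcp [ 0.5317 -0.1697  0.089 ]
```

>>> apply_moves(commands=[140, 0, 1.4, 15, 0, 0.2, 0, 140, 0, 1.4, 40, 0, 0.2, 0, 140, 0, 1.4, 62, 0, 0.2, 0, 140, 0, 1.4, 80, 0, 0.2, 0, 140, 0, 1.4, 94, 0, 0.2, 0, 140, 0, 1.4, 106, 0, 0.2, 0, 140, 0, 1.4, 116, 0, 0.2, 0, 140, 0, 1.4, 122, 0, 0.2, 0, 140, 0, 1.4, 124, 0, 0.2, 0, 140, 0, 1.4, 124, 0, 0.2, 0])

```text
t: 22.65
tool_pos: [0.5325, -0.1692, 0.0889]
tool_rot: [-3.14, -0.002, 3.03]
ft_force: [-0.4, -0.4, 0.3]
grip_width: 0.449
finger_force: 0.0
```

>>> apply_moves(commands=[200, 0, 0, 0, 0, 0, 0, 200, 0, 0, 0, 0, 0, 0, 255, 0, 0, 0, 0, 0, 0, 255, 0, 0, 0, 0, 0, 0, 255, 0, 0, 0, 0, 0, 0, 255, 0, 0, 0, 0, 0, 0, 255, 0, 0, 0, 0, 0, 0, 255, 0, 0, 0, 0, 0, 0, 255, 0, 0, 0, 0, 0, 0, 255, 0, 0, 0, 0, 0, 0], squeeze=25)

```text
t: 23.65
tool_pos: [0.533, -0.1687, 0.0894]
tool_rot: [-3.141, -0.0, 3.03]
ft_force: [-0.4, 3.7, 4.6]
grip_width: 0.178
finger_force: 24.7
```

```bash
python3 - <<'E'
from h import *
s,p,R=cur();print(s["t"],p,s["tool_rot"],s["ft_force"],s["moment"],s["grip_width"],s["finger_force"])
E
```

```text
23.65 [ 0.533  -0.1687  0.0894] [-3.1414 -0.0005  3.0299] [-0.4116  3.7292  4.6474] [ 0.8898 -0.0526  0.0358] 0.17783667504833062 24.687445163726807
```

The opening of 15 mm says the fingertips closed on the spindle hub just under the blade (it starts at 92 mm; TCP is at 89). I'll open, raise 8 mm and close again.

>>> apply_moves(commands=[190, 0, 0, 0, 0, 0, 0, 190, 0, 0, 0, 0, 0, 0, 190, 0, -0.5, -4, 0, 0, 0, 190, 0.5, -0.5, -8, 0, 0, 0, 190, 0.5, -0.5, -8, 0, 0, 0, 255, 0.5, -0.5, -8, 0, 0, 0, 255, 0.5, -0.5, -8, 0, 0, 0, 255, 0.5, -0.5, -8, 0, 0, 0, 255, 0.5, -0.5, -8, 0, 0, 0, 255, 0.5, -0.5, -8, 0, 0, 0], squeeze=25)

```text
t: 24.65
tool_pos: [0.5322, -0.1686, 0.0971]
tool_rot: [3.141, -0.001, 3.03]
ft_force: [0.7, 5.5, 4.5]
grip_width: 0.089
finger_force: 28.1
```

```bash
python3 - <<'E'
from h import *
s,p,R=cur();print(s["t"],p,s["tool_rot"],s["ft_force"],s["moment"],s["grip_width"],s["finger_force"])
E
```

```text
24.65 [ 0.5322 -0.1686  0.0971] [ 3.1408 -0.0012  3.0304] [0.7411 5.4933 4.5079] [ 1.0153 -0.0861 -0.012 ] 0.08886660553451706 28.107579052448273
```

>>> apply_moves(commands=[255, 0, 0.7, 0, 0, 0, 4, 255, 0, 0.7, 0, 0, 0, 10, 255, 0, 0.7, 0, 0, 0, 16, 255, 0, 0.7, 0, 0, 0, 22, 255, 0, 0.7, 0, 0, 0, 28, 255, 0, 0.7, 0, 0, 0, 34, 255, 0, 0.7, 0, 0, 0, 39, 255, 0, 0.7, 0, 0, 0, 44, 255, 0, 0.7, 0, 0, 0, 45, 255, 0, 0.7, 0, 0, 0, 45])

```text
t: 25.65
tool_pos: [0.532, -0.1689, 0.0971]
tool_rot: [-3.14, -0.0, 2.245]
ft_force: [-1.4, 3.0, 4.2]
grip_width: 0.087
finger_force: 28.3
```

```bash
python3 - <<'E'
from h import *
s,p,R=cur();print(s["t"],p,s["tool_rot"],s["ft_force"],s["moment"],s["grip_width"],s["finger_force"],R.T@s["ft_force"])
E
```

```text
25.65 [ 0.532  -0.1689  0.0971] [-3.1396 -0.0002  2.2455] [-1.3916  3.0261  4.1737] [0.5664 0.1802 0.0044] 0.08665060552929259 28.281690180301666 [ 3.233   0.7954 -4.1748]
```

>>> apply_moves(commands=[255, 0, 0, 0, 0, 0, 4, 255, 0, 0, 0, 0, 0, 10, 255, 0, 0, 0, 0, 0, 16, 255, 0, 0, 0, 0, 0, 22, 255, 0, 0, 0, 0, 0, 28, 255, 0, 0, 0, 0, 0, 34, 255, 0, 0, 0, 0, 0, 39, 255, 0, 0, 0, 0, 0, 43, 255, 0, 0, 0, 0, 0, 45, 255, 0, 0, 0, 0, 0, 45])

```text
t: 26.65
tool_pos: [0.5317, -0.169, 0.0972]
tool_rot: [-3.14, 0.002, 1.46]
ft_force: [-2.1, 3.1, 6.2]
grip_width: 0.087
finger_force: 28.4
```

```bash
python3 - <<'E'
from h import *
s,p,R=cur();print(s["t"],p,s["tool_rot"],s["ft_force"],s["moment"],s["grip_width"],s["finger_force"],s["joints"])
E
```

```text
26.65 [ 0.5317 -0.169   0.0972] [-3.1395  0.0015  1.4601] [-2.1082  3.0872  6.2354] [0.5546 0.3106 0.0732] 0.08717551302056127 28.38648408651352 [-0.3066  0.4055 -0.2907  0.8763 -0.0019  1.3749]
```

>>> apply_moves(commands=[255, 0, 0, 0, 0, 0, 1, 255, 0, 0, 0, 0, 0, 2, 255, 0, 0, 0, 0, 0, 3, 255, 0, 0, 0, 0, 0, 3, 255, 0, 0, 0, 0, 0, 3, 200, 0, 0, 0, 0, 0, 3, 170, 0, 0, 0, 0, 0, 3, 170, 0, 0, 0, 0, 0, 3, 170, 0, 0, 0, 0, 0, 3, 170, 0, 0, 0, 0, 0, 3])

```text
t: 27.65
tool_pos: [0.5319, -0.169, 0.0966]
tool_rot: [-3.14, 0.001, 1.406]
ft_force: [-0.5, 0.5, 0.1]
grip_width: 0.332
finger_force: 0.0
```

>>> apply_moves(commands=[170, 0, 0, -10, 0, 0, 0, 170, 0, 0, -30, 0, 0, 0, 170, 0, 0, -60, 0, 0, 0, 170, 0, 0, -100, 0, 0, 0, 170, 45, 0, -120, 0, 0, 0, 170, 90, 0, -130, 0, 0, 0, 170, 90, 45, -140, 0, 0, 0, 170, 90, 95, -140, 0, 0, 0, 170, 90, 145, -140, 0, 0, 0, 170, 90, 180, -140, 0, 0, 0])

```text
t: 28.65
tool_pos: [0.7272, -0.1095, 0.2369]
tool_rot: [3.141, 0.001, 1.407]
ft_force: [0.3, -0.1, 0.0]
grip_width: 0.332
finger_force: 0.0
```

```bash
python3 - <<'E'
from h import *
s,p,R=cur();print(s["t"],p,R[:,:2],s["ft_force"])
b=r.read_camera("top");a=r.read_camera("side");cv2.imwrite("pics/e_top.png",b[:,:,::-1]);cv2.imwrite("pics/e_side.png",a[:,:,::-1])
o=cv2.imread("pics/top0.png");q=b[:,:,::-1]
# predicted blade samples when closed (along stand y) vs open (along x): bright low-sat?
c=np.array([.5317,-.169,.12]);ey=np.array([.108,.994,0]);ex=np.array([.994,-.108,0])
for nm,e in(("y",ey),("x",ex)):
    for d in(-.03,-.02,.02,.03):
        u,v=np.rint(proj("top",c+e*d)).astype(int);print(nm,d,(u,v),o[v,u],q[v,u])
m=cv2.inRange(cv2.cvtColor(a,cv2.COLOR_RGB2HSV),(12,130,90),(32,255,255));m[:240]=0;m[:,:240]=0;m[340:]=0;m[:,300:]=0
N,L,S,ce=cv2.connectedComponentsWithStats(m);print(S[1:][S[1:,4]>8])
E
```

```text
28.65 [ 0.7272 -0.1095  0.2369] [[ 0.1631  0.9866]
 [ 0.9866 -0.1631]
 [-0.0014  0.0005]] [ 0.3163 -0.0962  0.0429]
y -0.03 (np.int64(358), np.int64(215)) [169 163 150] [ 85 128 132]
y -0.02 (np.int64(353), np.int64(215)) [170 161 152] [ 90 137 139]
y 0.02 (np.int64(335), np.int64(214)) [170 163 151] [ 93 138 142]
y 0.03 (np.int64(331), np.int64(214)) [175 166 157] [ 94 140 145]
x -0.03 (np.int64(344), np.int64(228)) [196 184 183] [ 90 137 141]
x -0.02 (np.int64(344), np.int64(223)) [197 184 182] [ 89 135 140]
x 0.02 (np.int64(344), np.int64(206)) [189 178 176] [ 89 135 140]
x 0.03 (np.int64(344), np.int64(202)) [175 165 167] [ 95 140 144]
[[262 240   6  18  80]
 [259 259   6  12  45]
 [269 260   4   9  23]
 [268 289  11  29 161]]
```

>>> apply_moves(commands=[170, 45, 0, -10, 0, 0, 0, 170, 90, 0, -20, 0, 0, 0, 170, 135, 0, -20, 0, 0, 0, 170, 180, 0, -20, 0, 0, 0, 170, 225, 0, -20, 0, 0, 0, 170, 270, 0, -20, 0, 0, 0, 170, 300, 0, -20, 0, 0, 0, 170, 320, 0, -20, 0, 0, 0, 170, 320, 0, -20, 0, 0, 0, 170, 320, 0, -20, 0, 0, 0])

```text
t: 29.75
tool_pos: [0.7764, 0.2063, 0.2565]
tool_rot: [-3.14, 0.002, 1.407]
ft_force: [-0.2, -0.7, 0.8]
grip_width: 0.334
finger_force: 0.0
```

```bash
python3 - <<'E'
from h import *
s,p,R=cur();print(s["t"],p,s["ft_force"])
b=r.read_camera("top");q=b[:,:,::-1];o=cv2.imread("pics/top0.png")
c=np.array([.5317,-.169,.12]);ey=np.array([.108,.994,0]);ex=np.array([.994,-.108,0])
for nm,e in(("y",ey),("x",ex)):
    for d in(-.03,-.02,.02,.03):
        u,v=np.rint(proj("top",c+e*d)).astype(int);print(nm,d,(u,v),o[v,u],q[v,u])
# bright blade fit
h=cv2.cvtColor(b,cv2.COLOR_RGB2HSV);k=np.zeros(h.shape[:2],np.uint8);k[200:235,325:361]=cv2.inRange(h,(0,0,174),(180,30,255))[200:235,325:361]
N,L,S,ce=cv2.connectedComponentsWithStats(k);i=1+S[1:,4].argmax();R_=cv2.minAreaRect(np.argwhere(L==i)[:,::-1].astype(np.float32));print(S[i],R_)
E
```

```text
29.75 [0.7764 0.2063 0.2565] [-0.1608 -0.6786  0.8278]
y -0.03 (np.int64(358), np.int64(215)) [169 163 150] [198 186 180]
y -0.02 (np.int64(353), np.int64(215)) [170 161 152] [179 171 170]
y 0.02 (np.int64(335), np.int64(214)) [170 163 151] [191 178 172]
y 0.03 (np.int64(331), np.int64(214)) [175 166 157] [197 189 182]
x -0.03 (np.int64(344), np.int64(228)) [196 184 183] [166 160 148]
x -0.02 (np.int64(344), np.int64(223)) [197 184 182] [138 134 137]
x 0.02 (np.int64(344), np.int64(206)) [189 178 176] [ 98 114 138]
x 0.03 (np.int64(344), np.int64(202)) [175 165 167] [ 80 113 146]
[325 207  36  19 375] ((342.5, 216.0), (18.0, 35.0), 90.0)
```

The blade now lies along the stand's y axis, as all four samples along it show. The arm is clear, so I'm handing in.

```bash
python3 -c "
from workcell import r
print(r.hand_in())"
```

```text
the job is handed in; nothing more can be done
None
```

The job is handed in at about 30 s: both plugs stood flush in their cups when last viewed, before the keeper was turned through about 93° to its stop and let go; no verdict came back, and I viewed 11 pictures, one over the limit of 10.

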